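Find the grill press that rocks

ROBOT

A 7-joint arm with a two-finger parallel gripper is mounted at the origin on the work surface. World frame = base frame: x ahead of the robot, y to its left, z up, the work surface at z = 0. Lengths are in m, angles in rad, forces in N, time in s.
With the tool pointing down it reaches from about 0.425 to 0.925 m from the base axis. Payload 6.8 kg.
Tool frame: the origin (TCP) lies at the very end of the fingers, on their centre line; the grasp point (between the pads) lies 19 mm behind it (bot.grasp_offset is the distance from the TCP to the grasp point, in m); z points along the fingers, y is the direction in which the jaws open and shut (so a half turn about z gives the same grasp; the last joint's range is limited). The gripper opens to 85 mm and grips with 20 to 120 N. Pads are 22 mm wide; open, the fingers measure 114 mm over their backs; the gripper's body (76 mm by 85 mm) begins 54 mm behind the grasp point. The pads swing forward as they close: fully open they stand 13 mm farther back than shut.
Start: joints at [-1.379, 0.477, 0.022, 1.555, -0.011, 1.109, -0.083], TCP at [0.199, 0.645, 0.231] pointing down, gripper open.
Joint ranges: [-2.96, 2.96], [-0.34, 2.1], [-1.41, 1.46], [0.24, 2.44], [-1.37, 4.51], [0.17, 1.92], [-2.96, 2.96]. Speed limits (rad/s): [2.39, 2.39, 3.14, 3.14, 3.14, 3.14, 3.14].

INTERFACE

Orientations are given as a unit quaternion [w, x, y, z].
In Python, from station import monitor, cams, bot, finder gives the robot as it stands.
- The arm moves only by the tool jog_arm, never from a script. Its argument "plan" is a list of rows, each an object of numbers: "x", "y", "z": the shift along the tool's x, y, z as a fraction of full scale; "wx", "wy", "wz": the turn, a rotation vector about the tool's x, y, z as a fraction of full scale. A call has 1 to 12 rows; each row is the pose to reach, as a shift and turn from the pose measured when the call began, along the tool's axes at that moment, turning the shorter way round; what a row does not reach only later rows make up. Full scale, the value 1, is 20 cm for a shift and 180 degrees for a turn. A row lasts 1/12 s, in which the tool goes at most 41.7 mm and 7.16 degrees, less where a joint would pass 70% of its speed; a pose out of reach is approached as far as the arm can. A call with a number of a shift or a turn outside -1 to 1 is refused whole. A call with a gripper value outside its range is refused whole. "hand" is the opening, from -1 (shut) to 1 (fully open), set as the call begins (left out, the last holds). The fingers move at their own pace and stop on an object; "grip_force" is the grip in N (left out, the last holds). Time passes only in rows, so rows that repeat a pose let the fingers close. It gives the time, the measured TCP pose, the force and the opening at its end, in the units of the state.
- monitor.get_obs(): the state, without advancing time (a new reading comes with each control period).
- cams.read_camera(name): name is "scene" or "top" or "wrist"; returns the picture (400x640x3 uint8, red, green, blue); there is no depth.
- cams.get_calibration(name): a dict with "fx", "fy", "cx", "cy" (pixels), "extrinsics" (4x4, takes a point from world to camera coordinates). Camera axes: x right, y down, z forward; pixel columns grow to the right and rows downward; lengths in m; the calibration is good to about 2 mm. A picture is of the moment at which its call begins: read the wrist's pose just before it. get_calibration takes no time and is no camera call; for the wrist camera it gives the pose at the moment of the call.
- bot.hand_in(): hands the job in, once; it reports no verdict.
Trained networks look in the newest picture that a camera, given by its name, has taken for a name from the list of things; names that differ only in an ending like _2 or _b are one class to them, and where a whole thing is asked for, a point or a joint stands for the part that bears it (a point fixed in the world has none). Each returns a list of dicts, best first, with "confidence" (0 to 1); they miss things now and then, are a little off and sometimes report something else, mostly with a low value. They report only what shows in the picture. A call takes as long as a camera call.
- finder.find_in(camera, target): "bbox" ([left, top, width, height] in pixels, round what is visible of it).
- finder.place_of(camera, target): "location" ([column, row] in pixels: a listed point, or the origin of a listed thing).
The state is a dict: "t": time; "q": joint angles; "joint_vel": joint speeds; "joint_torque": joint torques, N m; "eef_pos": TCP position; "tool_rot": TCP orientation; "contact_force": force on the tool from outside, world axes, zero at the start; "torque": the same for the moment, N m; "gripper_width": opening from 0.0 (shut) to 1.0 (fully open).
Only numpy, scipy, OpenCV 4.12 (cv2) and the standard library are available. Lean on these libraries where they do the work, as an engineer would, in place of code of your own. Each camera call takes 0.05 s, during which the arm holds its last target. There are 200 camera calls.

TASK

One of the three steel grill presses on the griddle is warped and rocks. Press gently down on the corners of the presses, one corner after another, to find the one that rocks, never harder than 20 N on a plate; then put that press into the red tray so that it lies flat in it, and leave the other two and everything else where they stand.

Things in the scene. Friction and masses are not known exactly. Their poses are not given: they have to be found in the camera images.
- place_1 (a point): Middle of the first place on the griddle's top face, z up. A square grill press stands here, centred within 3 mm, edges along this point's x and y within 0.04 rad: steel plate 100 x 100 mm, its top face 13 mm above the griddle, with an upright round wooden knob in its middle (22 mm diameter, from 13 to 55 mm above the griddle); 0.5 to 0.75 kg.
- place_2 (a point): Middle of the second place, 145 mm from place_1 along the griddle's -y, with a press of the same look. All three presses stand level; one of them, at any place, is warped: it bears on three corners and the fourth hovers unseen. Pushed there with 1 to 2 N the corner dips about 4 mm until it meets the griddle, and rises again when let go. All other corners give about 0.1 mm per N.
- place_3 (a point): Middle of the third place, 145 mm from place_2 along the griddle's -y, with a press of the same look. On every press the best point to push a corner is 40 mm from the middle along both edges, clear of the knob. Pushing a plate with more than 20 N damages it.
- griddle: Flat dark steel griddle, fixed, level, 240 mm (x) by 460 mm (y), its top face 25 mm above the counter; origin at the middle of its underside, z up.
- tray: Red square open tray, fixed on the counter to the left or right of the griddle, 158 x 158 mm outside, 150 x 150 mm inside, 22 mm high, walls 4 mm, floor 4 mm thick; origin at the middle of its underside, z up. A press fits inside at any angle.
- tray_in (a point): Middle of the tray's inner floor, z up.
- bowl: Stainless bowl, 150 mm wide, 65 mm high, on the other side of the griddle; stays where it is. Origin under its centre.
- colander: Yellow plastic colander, 170 mm wide, 78 mm high; stays. Origin under its centre.
- glass_lid: Round glass lid, 160 mm wide, 45 mm high with its knob; stays. Origin under its centre.
- cup_blue: Blue ceramic mug, 76 mm wide, 85 mm high; stays. Origin under its centre.
- cup_white: White ceramic cup, 76 mm wide, 85 mm high; stays. Origin under its centre.
- spoon: Wooden spoon 220 mm long lying beyond the griddle; stays. Origin under its middle.

How it is judged:
By the outcome, as a careful person would: the job done as asked, in the order asked, and still so for the second after the job is handed in, with the robot touching nothing.
It also fails if it takes over 72 s, if anything falls off the work surface, if the arm or the gripper's body presses on something with over 40 N, if the wrist force passes 120 N, or if a joint passes its speed limit or range.

## Working session

There is one attempt and no reset: what is moved stays moved. The work goes in short steps, Python scripts to look and compute and a tool call to move; the robot and the scene stay as the last step left them, time stands still between calls to the robot, and variables do not carry over. Pictures are saved under pics/ and viewed, about 8 in all and at most 12, crops included, and the job is handed in when it is done.

Besides the shell and the picture viewer there is one more tool, called after "Request:" by a JSON object that holds its "api" and its "payload". jog_arm: Moves the arm, as the interface text tells. Shift numbers are shares of 20 cm and turn numbers shares of 180 degrees, none past 1 either way. Its arguments: {"type":"object","properties":{"plan":{"type":"array","items":{"type":"object","properties":{"x":{"type":"number","minimum":-1,"maximum":1},"y":{"type":"number","minimum":-1,"maximum":1},"z":{"type":"number","minimum":-1,"maximum":1},"wx":{"type":"number","minimum":-1,"maximum":1},"wy":{"type":"number","minimum":-1,"maximum":1},"wz":{"type":"number","minimum":-1,"maximum":1}}}},"hand":{"type":"number"},"grip_force":{"type":"number"}},"required":["plan"]}

```bash
mkdir -p pics; cat > h.py <<'E'
import numpy as np, cv2
from station import monitor, cams, bot, finder
def shot(n,f):
    im=cams.read_camera(n); cv2.imwrite('pics/'+f,im[:,:,::-1]); return im
def ray(n,px,z):
    c=cams.get_calibration(n); E=np.array(c['extrinsics']); R,t=E[:3,:3],E[:3,3]
    d=R.T@np.array([(px[0]-c['cx'])/c['fx'],(px[1]-c['cy'])/c['fy'],1]); o=-R.T@t
    return o+d*(z-o[2])/d[2]
def proj(n,p):
    c=cams.get_calibration(n); E=np.array(c['extrinsics']); q=E[:3,:3]@np.array(p)+E[:3,3]
    return np.array([c['fx']*q[0]/q[2]+c['cx'],c['fy']*q[1]/q[2]+c['cy']])
E
python3 - <<'E'
from h import *
np.set_printoptions(precision=4,suppress=True)
print(monitor.get_obs())
for n in ['top','scene']:
    shot(n,n+'1.png')
    for t,z in [('place_1',.025),('place_2',.025),('place_3',.025),('griddle',0),('tray',0),('tray_in',.004),('bowl',0)]:
        for r in finder.place_of(n,t)[:4]:
            print(n,t,np.round(r['location'],1),round(r['confidence'],2),ray(n,r['location'],z)[:2])
E
```

```text
{'t': 0.0, 'q': array([-1.3791,  0.4778,  0.0223,  1.5565, -0.0115,  1.1093, -0.0831]), 'joint_vel': array([-0.0001,  0.0002, -0.0001, -0.0001, -0.0002,  0.0001,  0.0006]), 'joint_torque': array([ -0.    , -59.6441,   1.6076, -28.1202,   0.0124,   0.0092,
        -0.    ]), 'eef_pos': array([0.1991, 0.6443, 0.2303]), 'tool_rot': array([-0.0001,  0.1493,  0.9888, -0.0009]), 'contact_force': array([-0.8243,  0.1926, -0.9809]), 'torque': array([-0.0049, -0.0339,  0.0281]), 'gripper_width': 1.0008306214949152}
top place_1 [287.3 165.3] 0.27 [0.7195 0.1276]
top place_2 [287.3 165.3] 0.27 [0.7195 0.1276]
top place_3 [287.3 165.3] 0.27 [0.7195 0.1276]
top tray [464.9 263.3] 0.81 [ 0.474  -0.4041]
top tray_in [467.5 262.3] 0.78 [ 0.4771 -0.41  ]
top bowl [183.9 256.8] 0.66 [0.4313 0.4014]
scene place_1 [277.4 183.3] 0.86 [ 0.4886 -0.0316]
scene place_1 [314.5 152.9] 0.71 [0.4796 0.1166]
scene place_1 [233.4 213.6] 0.66 [ 0.4838 -0.1776]
scene place_2 [277.4 183.3] 0.86 [ 0.4886 -0.0316]
scene place_2 [314.5 152.9] 0.71 [0.4796 0.1166]
scene place_2 [233.4 213.6] 0.66 [ 0.4838 -0.1776]
scene place_3 [277.4 183.3] 0.86 [ 0.4886 -0.0316]
scene place_3 [314.5 152.9] 0.71 [0.4796 0.1166]
scene place_3 [233.4 213.6] 0.66 [ 0.4838 -0.1776]
scene griddle [278.1 185.5] 0.81 [ 0.4802 -0.0255]
scene tray [154.2 273.9] 0.82 [ 0.4738 -0.4157]
scene tray_in [157.4 271.7] 0.93 [ 0.4766 -0.4068]
scene bowl [368.4 105.9] 0.84 [0.4392 0.3959]
```

View pics/top1.png

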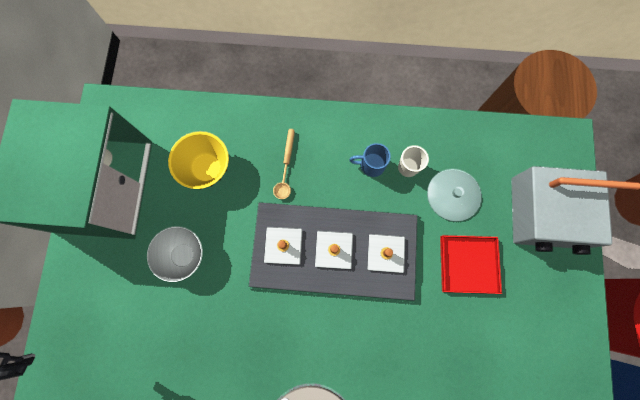

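View pics/scene1.png

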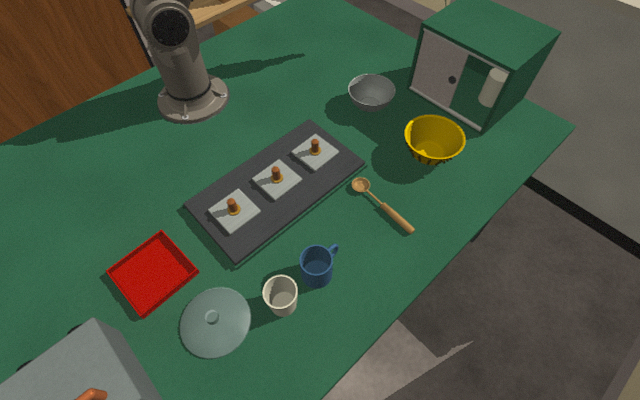

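The top view shows the presses at about (283,246), (334,250) and (387,254), with place_1 on the left (+y), and the tray at (471,265). The scene view agrees. Next I'll fit the plates and the tray by colour.

```bash
python3 - <<'E'
from h import *
np.set_printoptions(precision=4,suppress=True)
def fit(m,n,z,amin,amax):
    cs,_=cv2.findContours(m.astype(np.uint8),cv2.RETR_EXTERNAL,cv2.CHAIN_APPROX_NONE)
    for c in cs:
        if amin<cv2.contourArea(c)<amax:
            w=np.array([ray(n,p[0],z)[:2] for p in cv2.convexHull(c)])
            r=cv2.minAreaRect((w*1000).astype(np.float32))
            print(n,c.mean((0,1)),'ctr',np.array(r[0])/1000,'size',np.array(r[1]),'ang',r[2])
for n in ['top','scene']:
    im=cv2.imread(f'pics/{n}1.png'); h=cv2.cvtColor(im,cv2.COLOR_BGR2HSV)
    roi=np.zeros(im.shape[:2],bool)
    if n=='top': roi[210:295,255:415]=1
    else: roi[125:260,185:362]=1
    fit((h[...,1]<45)&(h[...,2]>140)&roi,n,.038,300,3000)
    fit((h[...,1]>180)&((h[...,0]<6)|(h[...,0]>174))&(h[...,2]>60),n,.022,1500,9000)
    fit((h[...,1]<70)&roi,n,.025,5000,30000)
E
```

```text
top [385.7842 252.8058] ctr [ 0.4839 -0.1706] size [100.375  100.6938] ang 0.004470823798328638
top [333.3022 249.5683] ctr [ 0.4825 -0.0248] size [100.6011 100.298 ] ang 0.5831473469734192
top [282.5145 245.3188] ctr [0.4834 0.1175] size [100.4211 100.1035] ang 1.306194543838501
top [623.9522 314.7464] ctr [ 0.3681 -0.8221] size [ 93.073  205.0982] ang 84.52802276611328
top [470.2511 264.4574] ctr [ 0.4723 -0.4105] size [156.9897 162.9787] ang 2.604341506958008
top [335.5702 251.6191] ctr [ 0.4786 -0.03  ] size [235.3849 455.4136] ang 4.336637496948242
scene [232.6331 209.3077] ctr [ 0.4834 -0.1718] size [96.3446 97.703 ] ang 89.82234954833984
scene [275.7421 177.6164] ctr [ 0.4823 -0.0262] size [98.0579 96.066 ] ang 0.6912069320678711
scene [314.0067 149.9667] ctr [0.4834 0.1158] size [97.5882 95.7232] ang 1.8320659399032593
scene [151.4069 273.1569] ctr [ 0.4776 -0.4138] size [166.9481 157.5862] ang 2.6303579807281494
scene [272.0239 188.633 ] ctr [ 0.4858 -0.0303] size [460.322 243.591] ang 89.57210540771484
```

Request:
{"api": "jog_arm", "payload": {"plan": [{"x": -1,"y": -0.82,"z": 0.3,"wz": -0.0955},{"x": -1,"y": -0.82,"z": 0.3,"wz": -0.0955},{"x": -1,"y": -0.82,"z": 0.3,"wz": -0.0955},{"x": -1,"y": -0.82,"z": 0.3,"wz": -0.0955},{"x": -1,"y": -0.82,"z": 0.3,"wz": -0.0955},{"x": -1,"y": -0.82,"z": 0.3,"wz": -0.0955},{"x": -1,"y": -0.82,"z": 0.3,"wz": -0.0955},{"x": -1,"y": -0.82,"z": 0.3,"wz": -0.0955},{"x": -1,"y": -0.82,"z": 0.3,"wz": -0.0955}], "hand": -1}}

```text
invalid input at $.plan[0]: expected keys x, y, z, wx, wy, wz
```

Request:
{"api": "jog_arm", "payload": {"plan": [{"x": -1,"y": -0.82,"z": 0.3,"wx": 0,"wy": 0,"wz": -0.0955},{"x": -1,"y": -0.82,"z": 0.3,"wx": 0,"wy": 0,"wz": -0.0955},{"x": -1,"y": -0.82,"z": 0.3,"wx": 0,"wy": 0,"wz": -0.0955},{"x": -1,"y": -0.82,"z": 0.3,"wx": 0,"wy": 0,"wz": -0.0955},{"x": -1,"y": -0.82,"z": 0.3,"wx": 0,"wy": 0,"wz": -0.0955},{"x": -1,"y": -0.82,"z": 0.3,"wx": 0,"wy": 0,"wz": -0.0955},{"x": -1,"y": -0.82,"z": 0.3,"wx": 0,"wy": 0,"wz": -0.0955},{"x": -1,"y": -0.82,"z": 0.3,"wx": 0,"wy": 0,"wz": -0.0955},{"x": -1,"y": -0.82,"z": 0.3,"wx": 0,"wy": 0,"wz": -0.0955}], "hand": -1}}

```text
t: 1.55
eef_pos: [0.3426, 0.4286, 0.1715]
tool_rot: [0.0, 0.001, 1.0, 0.0]
contact_force: [0.7, 0.1, 0.8]
gripper_width: 0.002
```

Request:
{"api": "jog_arm", "payload": {"plan": [{"x": -0.9,"y": -1,"z": 0.2,"wx": 0,"wy": 0,"wz": 0},{"x": -0.9,"y": -1,"z": 0.2,"wx": 0,"wy": 0,"wz": 0},{"x": -0.9,"y": -1,"z": 0.2,"wx": 0,"wy": 0,"wz": 0},{"x": -0.9,"y": -1,"z": 0.2,"wx": 0,"wy": 0,"wz": 0},{"x": -0.9,"y": -1,"z": 0.2,"wx": 0,"wy": 0,"wz": 0},{"x": -0.9,"y": -1,"z": 0.2,"wx": 0,"wy": 0,"wz": 0},{"x": -0.9,"y": -1,"z": 0.2,"wx": 0,"wy": 0,"wz": 0},{"x": -0.9,"y": -1,"z": 0.2,"wx": 0,"wy": 0,"wz": 0}]}}

```text
t: 2.22
eef_pos: [0.5258, 0.2244, 0.1312]
tool_rot: [0.001, 0.004, 1.0, -0.001]
contact_force: [-0.4, 0.7, -0.1]
gripper_width: -0.003
```

Request:
{"api": "jog_arm", "payload": {"plan": [{"x": 0.0165,"y": -0.332,"z": 0.1,"wx": 0,"wy": 0,"wz": 0},{"x": 0.0165,"y": -0.332,"z": 0.25,"wx": 0,"wy": 0,"wz": 0},{"x": 0.0165,"y": -0.332,"z": 0.36,"wx": 0,"wy": 0,"wz": 0},{"x": 0.0165,"y": -0.332,"z": 0.4,"wx": 0,"wy": 0,"wz": 0},{"x": 0.0165,"y": -0.332,"z": 0.42,"wx": 0,"wy": 0,"wz": 0},{"x": 0.0165,"y": -0.332,"z": 0.43,"wx": 0,"wy": 0,"wz": 0},{"x": 0.0165,"y": -0.332,"z": 0.43,"wx": 0,"wy": 0,"wz": 0}]}}

```text
t: 2.8
eef_pos: [0.5228, 0.1606, 0.0462]
tool_rot: [0.002, 0.003, 1.0, 0.0]
contact_force: [0.3, -0.4, 0.3]
gripper_width: -0.001
```

Request:
{"api": "jog_arm", "payload": {"plan": [{"x": 0,"y": -0.01,"z": 0.02,"wx": 0,"wy": 0,"wz": 0},{"x": 0,"y": -0.01,"z": 0.03,"wx": 0,"wy": 0,"wz": 0},{"x": 0,"y": -0.01,"z": 0.035,"wx": 0,"wy": 0,"wz": 0},{"x": 0,"y": -0.01,"z": 0.038,"wx": 0,"wy": 0,"wz": 0},{"x": 0,"y": -0.01,"z": 0.038,"wx": 0,"wy": 0,"wz": 0}]}}

```text
t: 3.22
eef_pos: [0.5229, 0.1588, 0.0387]
tool_rot: [0.002, 0.002, 1.0, 0.0]
contact_force: [1.0, -0.1, 0.1]
gripper_width: 0.001
```

Request:
{"api": "jog_arm", "payload": {"plan": [{"x": 0,"y": 0,"z": 0.003,"wx": 0,"wy": 0,"wz": 0},{"x": 0,"y": 0,"z": 0.006,"wx": 0,"wy": 0,"wz": 0},{"x": 0,"y": 0,"z": 0.006,"wx": 0,"wy": 0,"wz": 0},{"x": 0,"y": 0,"z": 0.006,"wx": 0,"wy": 0,"wz": 0}]}}

```text
t: 3.55
eef_pos: [0.5231, 0.1588, 0.0376]
tool_rot: [0.002, 0.003, 1.0, 0.0]
contact_force: [-0.5, 1.0, 0.4]
gripper_width: -0.001
```

Request:
{"api": "jog_arm", "payload": {"plan": [{"x": 0,"y": 0,"z": 0.003,"wx": 0,"wy": 0,"wz": 0},{"x": 0,"y": 0,"z": 0.005,"wx": 0,"wy": 0,"wz": 0},{"x": 0,"y": 0,"z": 0.005,"wx": 0,"wy": 0,"wz": 0},{"x": 0,"y": 0,"z": 0.005,"wx": 0,"wy": 0,"wz": 0}]}}

```text
t: 3.88
eef_pos: [0.5232, 0.1589, 0.0367]
tool_rot: [0.002, 0.003, 1.0, 0.0]
contact_force: [0.3, -0.3, 1.7]
gripper_width: 0.001
```

Request:
{"api": "jog_arm", "payload": {"plan": [{"x": 0,"y": 0,"z": 0.003,"wx": 0,"wy": 0,"wz": 0},{"x": 0,"y": 0,"z": 0.005,"wx": 0,"wy": 0,"wz": 0},{"x": 0,"y": 0,"z": 0.005,"wx": 0,"wy": 0,"wz": 0},{"x": 0,"y": 0,"z": 0.005,"wx": 0,"wy": 0,"wz": 0}]}}

```text
t: 4.22
eef_pos: [0.5234, 0.159, 0.0357]
tool_rot: [0.002, 0.003, 1.0, 0.0]
contact_force: [0.0, 1.6, 0.9]
gripper_width: -0.001
```

Request:
{"api": "jog_arm", "payload": {"plan": [{"x": 0,"y": 0,"z": 0.003,"wx": 0,"wy": 0,"wz": 0},{"x": 0,"y": 0,"z": 0.005,"wx": 0,"wy": 0,"wz": 0},{"x": 0,"y": 0,"z": 0.005,"wx": 0,"wy": 0,"wz": 0},{"x": 0,"y": 0,"z": 0.005,"wx": 0,"wy": 0,"wz": 0}]}}

```text
t: 4.55
eef_pos: [0.5235, 0.1591, 0.0348]
tool_rot: [0.002, 0.002, 1.0, 0.0]
contact_force: [0.9, 1.4, 2.3]
gripper_width: -0.001
```

Request:
{"api": "jog_arm", "payload": {"plan": [{"x": 0,"y": 0,"z": 0.003,"wx": 0,"wy": 0,"wz": 0},{"x": 0,"y": 0,"z": 0.005,"wx": 0,"wy": 0,"wz": 0},{"x": 0,"y": 0,"z": 0.005,"wx": 0,"wy": 0,"wz": 0},{"x": 0,"y": 0,"z": 0.005,"wx": 0,"wy": 0,"wz": 0}]}}

```text
t: 4.88
eef_pos: [0.5236, 0.1593, 0.0339]
tool_rot: [0.003, 0.002, 1.0, 0.001]
contact_force: [1.4, 1.9, 2.1]
gripper_width: -0.002
```

Request:
{"api": "jog_arm", "payload": {"plan": [{"x": 0,"y": 0,"z": 0.003,"wx": 0,"wy": 0,"wz": 0},{"x": 0,"y": 0,"z": 0.005,"wx": 0,"wy": 0,"wz": 0},{"x": 0,"y": 0,"z": 0.005,"wx": 0,"wy": 0,"wz": 0},{"x": 0,"y": 0,"z": 0.005,"wx": 0,"wy": 0,"wz": 0}]}}

```text
t: 5.22
eef_pos: [0.5237, 0.1594, 0.0333]
tool_rot: [0.003, 0.002, 1.0, 0.001]
contact_force: [-0.9, 0.6, 8.9]
gripper_width: 0.002
```

Corner (+x,+y) of press 1 dipped about 3.5 mm at 1–2 N and then went stiff. I'll press other corners to compare and to check the height reading.

Request:
{"api": "jog_arm", "payload": {"plan": [{"x": 0,"y": 0,"z": -0.08,"wx": 0,"wy": 0,"wz": 0},{"x": 0,"y": -0.2,"z": -0.1,"wx": 0,"wy": 0,"wz": 0},{"x": 0,"y": -0.4,"z": -0.1,"wx": 0,"wy": 0,"wz": 0},{"x": 0,"y": -0.4,"z": -0.08,"wx": 0,"wy": 0,"wz": 0},{"x": 0,"y": -0.4,"z": -0.05,"wx": 0,"wy": 0,"wz": 0},{"x": 0,"y": -0.4,"z": -0.03,"wx": 0,"wy": 0,"wz": 0},{"x": 0,"y": -0.4,"z": -0.023,"wx": 0,"wy": 0,"wz": 0},{"x": 0,"y": -0.4,"z": -0.02,"wx": 0,"wy": 0,"wz": 0},{"x": 0,"y": -0.4,"z": -0.02,"wx": 0,"wy": 0,"wz": 0}]}}

```text
t: 5.97
eef_pos: [0.5226, 0.0796, 0.0371]
tool_rot: [0.002, 0.002, 1.0, 0.0]
contact_force: [-2.8, -3.4, 7.7]
gripper_width: -0.002
```

Request:
{"api": "jog_arm", "payload": {"plan": [{"x": 0,"y": 0,"z": 0.002,"wx": 0,"wy": 0,"wz": 0},{"x": 0,"y": 0,"z": 0.004,"wx": 0,"wy": 0,"wz": 0},{"x": 0,"y": 0,"z": 0.004,"wx": 0,"wy": 0,"wz": 0}]}}

```text
t: 6.22
eef_pos: [0.5227, 0.0796, 0.0368]
tool_rot: [0.001, 0.001, 1.0, -0.0]
contact_force: [-2.5, -4.5, 11.7]
gripper_width: -0.004
```

Press 1's (+x,−y) corner is firm: contact near z=0.037, 12 N there. The height reading is right, so press 1 is the one that rocks. Now I'll grasp its knob.

Request:
{"api": "jog_arm", "payload": {"plan": [{"x": 0,"y": 0,"z": -0.15,"wx": 0,"wy": 0,"wz": 0},{"x": 0,"y": 0,"z": -0.34,"wx": 0,"wy": 0,"wz": 0},{"x": 0.197,"y": 0.187,"z": -0.34,"wx": 0,"wy": 0,"wz": 0},{"x": 0.197,"y": 0.187,"z": -0.34,"wx": 0,"wy": 0,"wz": 0},{"x": 0.197,"y": 0.187,"z": -0.34,"wx": 0,"wy": 0,"wz": 0},{"x": 0.197,"y": 0.187,"z": -0.34,"wx": 0,"wy": 0,"wz": 0},{"x": 0.197,"y": 0.187,"z": -0.34,"wx": 0,"wy": 0,"wz": 0}], "hand": 0.25}}

```text
t: 6.8
eef_pos: [0.4833, 0.1175, 0.1043]
tool_rot: [0.001, 0.001, 1.0, -0.0]
contact_force: [-0.1, -0.3, -0.5]
gripper_width: 0.622
```

```bash
python3 - <<'E'
from h import *
shot('wrist','w1.png'); print(monitor.get_obs()['eef_pos'])
for z in (.038,.08): print(proj('wrist',[.4834,.117,z]))
E
```

```text
[0.48355683 0.11703123 0.10429695]
[320.99401612 213.9969263 ]
[320.88449676 234.47211685]
```

View pics/w1.png

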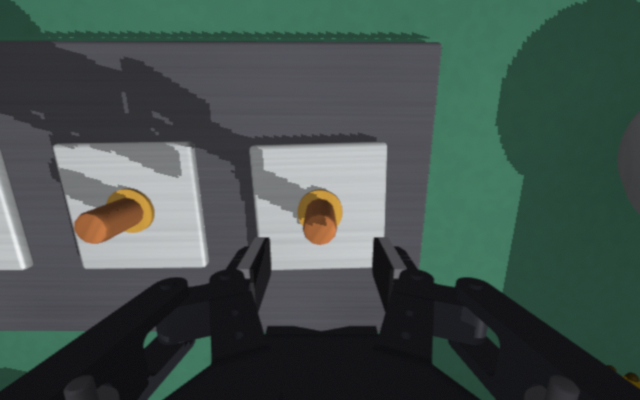

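The wrist view shows the press-1 knob at (320,230), centred between the fingers and within 4 px of the prediction. Descending to grip.

Request:
{"api": "jog_arm", "payload": {"plan": [{"x": 0,"y": 0,"z": 0.12,"wx": 0,"wy": 0,"wz": 0},{"x": 0,"y": 0,"z": 0.22,"wx": 0,"wy": 0,"wz": 0},{"x": 0,"y": 0,"z": 0.27,"wx": 0,"wy": 0,"wz": 0},{"x": 0,"y": 0,"z": 0.295,"wx": 0,"wy": 0,"wz": 0},{"x": 0,"y": 0,"z": 0.295,"wx": 0,"wy": 0,"wz": 0}]}}

```text
t: 7.27
eef_pos: [0.4834, 0.1163, 0.0443]
tool_rot: [0.0, 0.002, 1.0, -0.001]
contact_force: [0.4, 0.0, -0.1]
gripper_width: 0.622
```

Request:
{"api": "jog_arm", "payload": {"plan": [{"x": 0,"y": 0,"z": 0,"wx": 0,"wy": 0,"wz": 0},{"x": 0,"y": 0,"z": 0,"wx": 0,"wy": 0,"wz": 0},{"x": 0,"y": 0,"z": 0,"wx": 0,"wy": 0,"wz": 0},{"x": 0,"y": 0,"z": 0,"wx": 0,"wy": 0,"wz": 0},{"x": 0,"y": 0,"z": 0,"wx": 0,"wy": 0,"wz": 0},{"x": 0,"y": 0,"z": 0,"wx": 0,"wy": 0,"wz": 0},{"x": 0,"y": 0,"z": 0,"wx": 0,"wy": 0,"wz": 0},{"x": 0,"y": 0,"z": 0,"wx": 0,"wy": 0,"wz": 0}], "hand": -1, "grip_force": 70}}

```text
t: 7.93
eef_pos: [0.4841, 0.1163, 0.0449]
tool_rot: [0.001, 0.002, 1.0, -0.001]
contact_force: [-0.6, -0.9, 6.2]
gripper_width: 0.238
```

Request:
{"api": "jog_arm", "payload": {"plan": [{"x": 0,"y": 0,"z": -0.03,"wx": 0,"wy": 0,"wz": 0},{"x": 0,"y": 0,"z": -0.1,"wx": 0,"wy": 0,"wz": 0},{"x": 0,"y": 0,"z": -0.2,"wx": 0,"wy": 0,"wz": 0},{"x": 0,"y": 0,"z": -0.35,"wx": 0,"wy": 0,"wz": 0},{"x": 0,"y": 0,"z": -0.5,"wx": 0,"wy": 0,"wz": 0},{"x": 0,"y": 0,"z": -0.6,"wx": 0,"wy": 0,"wz": 0},{"x": 0,"y": 0,"z": -0.6,"wx": 0,"wy": 0,"wz": 0}]}}

```text
t: 8.52
eef_pos: [0.4856, 0.1173, 0.1686]
tool_rot: [0.004, 0.002, 1.0, 0.0]
contact_force: [0.6, 0.7, -5.0]
gripper_width: 0.238
```

```bash
python3 - <<'E'
from h import *
a=shot('wrist','w2.png');b=shot('scene','s2.png'); cv2.imwrite('pics/c2.png',np.vstack([a[:260],b[90:330]])[:,:,::-1])
o=monitor.get_obs();print(o['eef_pos'],o['contact_force'])
for i in range(1): print(finder.place_of('scene','tray_in')[:1])
E
```

```text
[0.48314969 0.11652558 0.16457985] [-0.93882281 -0.13093821 -5.89875288]
[{'location': [155.0, 270.9], 'confidence': 0.64}]
```

View pics/c2.png

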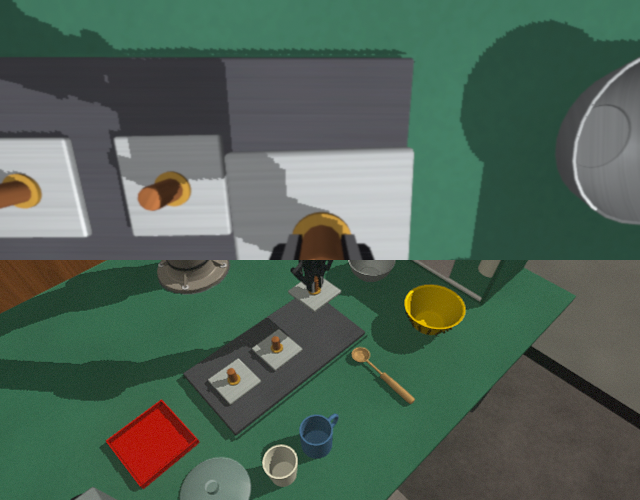

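The press is held and level at about 6 N. The other two presses are undisturbed, and the wrist view shows the plate clear of everything. Carrying it to the tray.

Request:
{"api": "jog_arm", "payload": {"plan": [{"x": 0.01,"y": -0.08,"z": 0,"wx": 0,"wy": 0,"wz": 0},{"x": 0.01,"y": -0.2,"z": 0,"wx": 0,"wy": 0,"wz": 0},{"x": 0.01,"y": -0.35,"z": 0,"wx": 0,"wy": 0,"wz": 0},{"x": 0.01,"y": -0.5,"z": 0,"wx": 0,"wy": 0,"wz": 0},{"x": 0.01,"y": -0.65,"z": 0,"wx": 0,"wy": 0,"wz": 0},{"x": 0.01,"y": -0.8,"z": 0,"wx": 0,"wy": 0,"wz": 0},{"x": 0.01,"y": -0.92,"z": 0,"wx": 0,"wy": 0,"wz": 0},{"x": 0.01,"y": -1,"z": 0,"wx": 0,"wy": 0,"wz": 0}]}}

```text
t: 9.33
eef_pos: [0.4775, -0.0868, 0.1618]
tool_rot: [-0.003, 0.003, 1.0, -0.002]
contact_force: [0.3, -0.1, -6.4]
gripper_width: 0.24
```

Request:
{"api": "jog_arm", "payload": {"plan": [{"x": 0.01,"y": -0.08,"z": 0,"wx": 0,"wy": 0,"wz": 0},{"x": 0.01,"y": -0.2,"z": 0,"wx": 0,"wy": 0,"wz": 0},{"x": 0.01,"y": -0.35,"z": 0,"wx": 0,"wy": 0,"wz": 0},{"x": 0.01,"y": -0.5,"z": 0,"wx": 0,"wy": 0,"wz": 0},{"x": 0.01,"y": -0.65,"z": 0,"wx": 0,"wy": 0,"wz": 0},{"x": 0.01,"y": -0.8,"z": 0,"wx": 0,"wy": 0,"wz": 0},{"x": 0.01,"y": -0.92,"z": 0,"wx": 0,"wy": 0,"wz": 0},{"x": 0.01,"y": -1,"z": 0,"wx": 0,"wy": 0,"wz": 0}]}}

```text
t: 10.0
eef_pos: [0.4721, -0.2893, 0.1601]
tool_rot: [-0.005, 0.004, 1.0, -0.002]
contact_force: [-0.1, 0.6, -5.7]
gripper_width: 0.237
```

Request:
{"api": "jog_arm", "payload": {"plan": [{"x": -0.02,"y": -0.1,"z": 0,"wx": 0,"wy": 0,"wz": 0},{"x": -0.02,"y": -0.24,"z": 0,"wx": 0,"wy": 0,"wz": 0},{"x": -0.02,"y": -0.38,"z": 0,"wx": 0,"wy": 0,"wz": 0},{"x": -0.02,"y": -0.5,"z": 0.05,"wx": 0,"wy": 0,"wz": 0},{"x": -0.02,"y": -0.58,"z": 0.15,"wx": 0,"wy": 0,"wz": 0},{"x": -0.02,"y": -0.61,"z": 0.25,"wx": 0,"wy": 0,"wz": 0},{"x": -0.02,"y": -0.61,"z": 0.3,"wx": 0,"wy": 0,"wz": 0},{"x": -0.02,"y": -0.61,"z": 0.3,"wx": 0,"wy": 0,"wz": 0}]}}

```text
t: 10.67
eef_pos: [0.4715, -0.409, 0.0955]
tool_rot: [-0.009, 0.005, 1.0, 0.001]
contact_force: [0.3, 0.9, -6.0]
gripper_width: 0.241
```

```bash
python3 - <<'E'
from h import *
a=shot('wrist','w3.png');b=shot('scene','s3.png'); cv2.imwrite('pics/c3.png',np.vstack([a[:300],cv2.resize(b[150:350,40:360],(480,300))[:, :, :] if 0 else np.pad(cv2.resize(b[150:350,40:360],(480,300)),((0,0),(0,160),(0,0)))])[:,:,::-1])
print(monitor.get_obs()['eef_pos'],monitor.get_obs()['tool_rot'])
E
```

```text
[ 0.47411147 -0.40978282  0.09922991] [-5.89691211e-03  3.81690048e-03  9.99975104e-01 -6.69523957e-04]
```

View pics/c3.png

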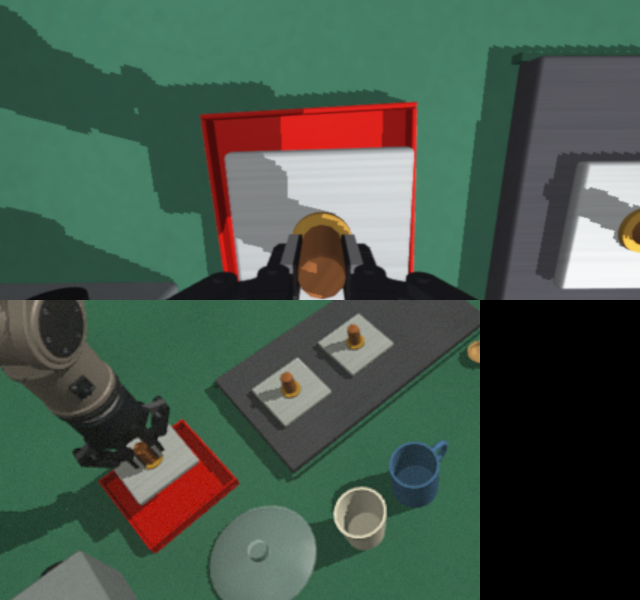

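The press is over the tray, which shows at columns 204–416 in the wrist view against 225–413 for the plate. I'll check the tray centre from this near view.

```bash
python3 - <<'E'
from h import *
L=ray('wrist',(203,116),.022);R=ray('wrist',(416,103),.022)
u=(R-L)[:2]; d=np.linalg.norm(u); u/=d; n=np.array([u[1],-u[0]])
if n[0]>0:n=-n
print(L,R,d,'ctr',(L+R)[:2]/2+n*.079, 'yaw',np.degrees(np.arctan2(u[0],u[1])))
P=[ray('wrist',p,.0992+.038-.0449) for p in ((226,154),(413,148))]; print(P)
E
```

```text
[ 0.40029444 -0.49631718  0.022     ] [ 0.3923642  -0.34001044  0.022     ] 0.15650778057384546 ctr [ 0.3174308  -0.42216673] yaw -2.904416697155603
[array([ 0.42228399, -0.45863367,  0.0923    ]), array([ 0.4199211 , -0.36186304,  0.0923    ])]
```

Request:
{"api": "jog_arm", "payload": {"plan": [{"x": -0.01,"y": -0.018,"z": 0.05,"wx": 0,"wy": 0,"wz": 0},{"x": -0.01,"y": -0.018,"z": 0.15,"wx": 0,"wy": 0,"wz": 0},{"x": -0.01,"y": -0.018,"z": 0.23,"wx": 0,"wy": 0,"wz": 0},{"x": -0.01,"y": -0.018,"z": 0.29,"wx": 0,"wy": 0,"wz": 0},{"x": -0.01,"y": -0.018,"z": 0.32,"wx": 0,"wy": 0,"wz": 0},{"x": -0.01,"y": -0.018,"z": 0.34,"wx": 0,"wy": 0,"wz": 0},{"x": -0.01,"y": -0.018,"z": 0.35,"wx": 0,"wy": 0,"wz": 0},{"x": -0.01,"y": -0.018,"z": 0.355,"wx": 0,"wy": 0,"wz": 0},{"x": -0.01,"y": -0.018,"z": 0.355,"wx": 0,"wy": 0,"wz": 0}]}}

```text
t: 11.52
eef_pos: [0.4757, -0.4139, 0.0288]
tool_rot: [-0.005, 0.004, 1.0, -0.001]
contact_force: [-0.1, -0.3, -5.8]
gripper_width: 0.239
```

Request:
{"api": "jog_arm", "payload": {"plan": [{"x": 0,"y": 0,"z": 0.008,"wx": 0,"wy": 0,"wz": 0},{"x": 0,"y": 0,"z": 0.014,"wx": 0,"wy": 0,"wz": 0},{"x": 0,"y": 0,"z": 0.02,"wx": 0,"wy": 0,"wz": 0},{"x": 0,"y": 0,"z": 0.022,"wx": 0,"wy": 0,"wz": 0},{"x": 0,"y": 0,"z": 0.022,"wx": 0,"wy": 0,"wz": 0}]}}

```text
t: 11.93
eef_pos: [0.4758, -0.4141, 0.0247]
tool_rot: [-0.005, 0.004, 1.0, -0.001]
contact_force: [-0.4, 0.3, -3.0]
gripper_width: 0.239
```

Part of the weight is now on the floor. I'll lower a little more, open and retreat.

Request:
{"api": "jog_arm", "payload": {"plan": [{"x": 0,"y": 0,"z": 0.002,"wx": 0,"wy": 0,"wz": 0},{"x": 0,"y": 0,"z": 0.003,"wx": 0,"wy": 0,"wz": 0},{"x": 0,"y": 0,"z": 0.003,"wx": 0,"wy": 0,"wz": 0}]}}

```text
t: 12.18
eef_pos: [0.4758, -0.4141, 0.0244]
tool_rot: [-0.005, 0.004, 1.0, -0.001]
contact_force: [-2.7, 1.3, -1.0]
gripper_width: 0.236
```

Request:
{"api": "jog_arm", "payload": {"plan": [{"x": 0,"y": 0,"z": 0,"wx": 0,"wy": 0,"wz": 0},{"x": 0,"y": 0,"z": 0,"wx": 0,"wy": 0,"wz": 0},{"x": 0,"y": 0,"z": 0,"wx": 0,"wy": 0,"wz": 0},{"x": 0,"y": 0,"z": 0,"wx": 0,"wy": 0,"wz": 0},{"x": 0,"y": 0,"z": 0,"wx": 0,"wy": 0,"wz": 0},{"x": 0,"y": 0,"z": 0,"wx": 0,"wy": 0,"wz": 0}], "hand": 0.2}}

```text
t: 12.68
eef_pos: [0.4759, -0.4142, 0.0245]
tool_rot: [-0.005, 0.004, 1.0, -0.001]
contact_force: [-1.0, -0.1, -0.0]
gripper_width: 0.6
```

Request:
{"api": "jog_arm", "payload": {"plan": [{"x": 0,"y": 0,"z": -0.1,"wx": 0,"wy": 0,"wz": 0},{"x": 0,"y": 0,"z": -0.25,"wx": 0,"wy": 0,"wz": 0},{"x": 0,"y": 0,"z": -0.45,"wx": 0,"wy": 0,"wz": 0},{"x": 0,"y": 0,"z": -0.65,"wx": 0,"wy": 0,"wz": 0},{"x": 0,"y": 0,"z": -0.85,"wx": 0,"wy": 0,"wz": 0},{"x": 0,"y": 0,"z": -0.9,"wx": 0,"wy": 0,"wz": 0},{"x": 0,"y": 0,"z": -0.9,"wx": 0,"wy": 0,"wz": 0}]}}

```text
t: 13.27
eef_pos: [0.4796, -0.4155, 0.209]
tool_rot: [-0.002, 0.004, 1.0, -0.003]
contact_force: [0.6, -0.4, 0.2]
gripper_width: 0.599
```

```bash
python3 - <<'E'
from h import *
a=shot('wrist','w4.png');b=shot('scene','s4.png'); cv2.imwrite('pics/c4.png',np.vstack([a[:300],np.pad(cv2.resize(b[150:350,40:360],(480,300)),((0,0),(0,160),(0,0)))])[:,:,::-1])
print(monitor.get_obs()['eef_pos'],monitor.get_obs()['contact_force'])
E
```

```text
[ 0.47767433 -0.41357512  0.20438984] [ 0.33857023  0.62428605 -1.33510666]
```

View pics/c4.png

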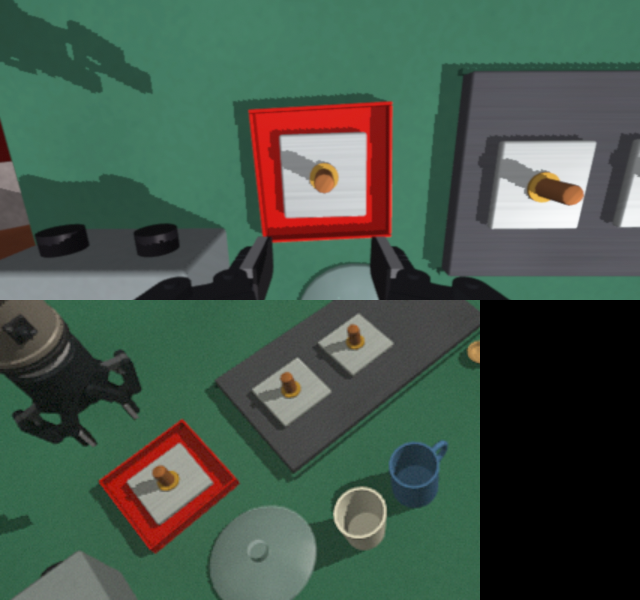

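The press lies centred and flat in the tray at (324,178) in the wrist view. The other presses, cups and lid stand where they were, and the gripper is clear.

```bash
python3 -c "
from station import bot; print(bot.hand_in())"
```

```text
the job is handed in; nothing more can be done
None
```

The rocking press was the one at place_1. I put it in the red tray and handed the job in at about 13 s, well inside the 72 s limit.

- **Finding it:** I pressed the corner of press 1 farthest from the robot on its left (+x,+y) in 1 mm steps. It dipped about 3.5 mm at only 1–2 N, then met the griddle at about 9 N. The +x,−y corner of the same press was firm at once, with 12 N near the expected plate height.
- **Not tested:** I stopped there, so I never pressed the other two corners of press 1 or any corner of presses 2 and 3. I relied on only one press being warped. The highest plate force I read was about 12 N, but I only saw readings at the end of each move.
- **Placing it:** I carried the press by its knob, set it down gently in the tray, opened the gripper and lifted clear to about 0.20 m.
- **Last checks:** The final wrist and scene pictures show the press lying flat and centred in the tray, with presses 2 and 3, the cups and the lid where they were. The bowl, colander and spoon were outside that last view, but the arm passed well above the bowl and never went near the other two. The hand read about 1 N, within sensor noise, so it was touching nothing. None of the checks failed.

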